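# Put the feeding dish away in the stall's blocked drawer

### The job

First slide the brown half-coconut hide that blocks the bar-handled drawer sideways along the table onto the middle of the empty square cork mat, never lifting or tipping it. Then pull that drawer open to its stop by its bar handle, sweep the little stone-grey dish off the unit's top into it, and push the drawer fully shut with the dish inside. Leave the jar, the small tub, the two card boxes and the knob-handled drawer as they are.

Things in the scene. Friction and masses are not known exactly. Their poses are not given: they have to be found in the camera images.
- bar_unit: Fixed light-wood unit, its one drawer with a long steel bar handle; 180 x 180 x 110 mm high. Origin: centre of its underside, on the table. x runs from front to back (the drawer opens to -x), y along the front, z up. The drawer front, shut, is at x = -90 mm, y = -87 to 87 mm, 15 mm thick; the top board runs from x = -75 to 90 mm, upper face at z = 110 mm. Left or right of the knob unit.
- bar_unit_drawer (a joint): How far the bar-handled drawer is out, m: 0 shut, 0.12 at its stop. It may start slightly ajar. It slides freely with slight friction and stays where it is left.
- bar_unit_handle (a point): Middle of the bar of that drawer's handle (moves with it): bar along the unit's y, 110 mm long, 10 mm thick (x), 12 mm high (z), on a post 8 mm thick at each end (posts 51 mm either side of the middle). Shut: x = -140, z = 78 mm in the unit's frame. The gap between bar and drawer front is 45 mm deep and 94 mm wide, open from above and below.
- bar_unit_floor (a point): Centre of the inner floor of that drawer (moves with it), axes as the unit's. Inside 135 mm (x) by 136 mm (y), walls 66 mm high above the floor; the floor is 22 mm above the table. At its stop, the first 110 mm or so behind the drawer's front are clear of the unit's top.
- knob_unit: The neighbouring unit, same wood and size, whose drawer has a round steel knob 26 mm across that stands 32 mm out from the front. Not to be opened. Its frame is like the bar unit's: origin at the centre of the underside, z up.
- knob_unit_drawer (a joint): How far the knob-handled drawer is out, m; 0 shut. Leave it shut.
- hide: Half-coconut hide, a brown dome 104 mm across and 64 mm high with a small dark doorway, 0.18 kg, standing on the table in front of the bar-handled drawer, in its way. Origin: centre of the underside; z up. Sides nearly upright up to 28 mm.
- mat: Empty square cork mat lying flat on the table, 150 x 150 mm, 2 mm thick in looks, flush to slide onto (nothing to catch on), beside the drawer's path, to its left or its right. Origin: its centre. Fixed.
- jar: Jar with a pale label and a white cap, 60 mm across and 110 mm high, standing on the table on the side of the drawer's path away from the mat. Origin: centre of the underside. Leave it alone.
- tub: Small white tub with a grey lid, 44 mm across and 50 mm high, standing on the table on the robot's side of the hide. Origin: centre of the underside. Leave it alone.
- dish: Small round stone-grey feeding dish, open above, 56 mm across at the rim, 22 mm high, 0.09 kg, standing on top of the bar unit near the front edge. Origin: centre of the underside; z up.
- carton: White card box with a grey band, 50 x 50 mm, 68 mm high, standing at the back of the bar unit's top. Origin: centre of the underside. Leave it alone.
- bulb_box: White card box with a black band, 60 x 110 mm, 60 mm high, lying on top of the knob unit. Origin: centre of the underside. Leave it alone.
There are look-alikes about, which are no part of the job. Of the things like the dish, leave any that is purple; of the rest the larger one is meant.

How it is judged:
By the outcome, as a careful person would: the job done as asked, in the order asked, and still so for the second after the job is handed in, with the robot touching nothing.
It also fails if it takes over 64 s, if anything falls off the work surface, if the arm or the gripper's body presses on something with over 40 N, if the wrist force passes 120 N, or if a joint passes its speed limit or range.

### The arm

A 6-joint arm with a two-finger parallel gripper is mounted at the origin on the work surface. World frame = base frame: x ahead of the robot, y to its left, z up, the work surface at z = 0. Lengths are in m, angles in rad, forces in N, time in s.
With the tool pointing down it reaches from about 0.25 to 0.725 m from the base axis. Payload 4 kg.
Tool frame: the origin (TCP) lies at the very end of the fingers, on their centre line; the grasp point (between the pads) lies 19 mm behind it (bot.pinch_z is the distance from the TCP to the grasp point, in m); z points along the fingers, x is the direction in which the jaws open and shut, and the axes are right-handed (so a half turn about z gives the same grasp; the last joint's range is limited). The gripper opens to 85 mm and grips with 20 to 120 N. Pads are 22 mm wide; open, the fingers measure 114 mm over their backs; the gripper's body (76 mm by 85 mm) begins 54 mm behind the grasp point. The pads swing forward as they close: fully open they stand 13 mm farther back than shut.
Start: joints at [1.191, 0.241, 0.005, 1.335, 0, 1.571], TCP at [0.185, 0.464, 0.231] pointing down, gripper open.
Joint ranges: [-2.72, 2.72], [-1.05, 1.87], [-1.09, 1.28], [-1.99, 2.15], [-1.42, 1.44], [-3.14, 3.14]. Speed limits (rad/s): [2.79, 2.79, 3.14, 3.14, 3.14, 3.14].

### API

Orientations are given as a unit quaternion [x, y, z, w].
In Python, from workcell import bot gives the robot as it stands. The module is installed in compiled form; this text tells all that it offers.
- The arm moves only by the shell command python3 -m inch 'ROWS'. ROWS is JSON, a list of rows, each a list of 7 numbers: the shift along the tool's x, y, z scaled (see below), then the turn, a rotation vector about the tool's x, y, z scaled (see below), then the gripper command: -1 is fully open, 1 is shut, values between are in proportion. In form: [[x, y, z, wx, wy, wz, gripper], ...]. A call has exactly 8 rows; each row shifts and turns the commanded pose from where the row before left it, along the tool's axes as they then stand; what a row does not reach is not made up. The controller multiplies each number of a shift by 2.5 cm and each number of a turn by 180 degrees. A row lasts 1/10 s, in which the tool goes at most 50 mm and 8.59 degrees, less where a joint would pass 70% of its speed; a pose out of reach is approached as far as the arm can. A call with a number of a shift or a turn outside -1 to 1 is refused whole. A call with a gripper value outside its range is refused whole. The fingers move at their own pace and stop on an object; the grip force is fixed at half the most. Time passes only in rows, so rows that do not move let the fingers close, or fill a call up. It gives the time, the measured TCP pose, the force and the opening at its end, in the units of the state.
- bot.get_obs(): the state, without advancing time (a new reading comes with each control period).
- bot.camera(name): name is "scene" or "top" or "wrist"; returns (picture, depth): 420x560x3 uint8, blue, green, red; 420x560 float32, m along the optical axis (not along the pixel's ray), 0 where there is no reading.
- bot.get_calibration(name): a dict with "vfov" (degrees; the focal length in pixels is half the picture's height over the tangent of half this angle, whatever the lens; pixels are square), "cx", "cy" (the principal point, pixels), "R" (3x3) and "t" (3): a world point X has camera coordinates R X + t. Camera axes: x right, y down, z forward; pixel columns grow to the right and rows downward; lengths in m; the calibration is good to about 2 mm. A picture is of the moment at which its call begins: read the wrist's pose just before it. get_calibration takes no time and is no camera call; for the wrist camera it gives the pose at the moment of the call.
- bot.job_done(): hands the job in, once; it reports no verdict.
The state is a dict: "clock": time; "joint_pos": joint angles; "joint_vel": joint speeds; "tau": joint torques, N m; "eef_pos": TCP position; "tool_rot": TCP orientation; "ft_force": force on the tool from outside, world axes, zero at the start; "ft_torque": the same for the moment, N m; "grip_width": finger opening in m.
Only numpy, scipy, OpenCV 4.12 (cv2) and the standard library are available. Lean on these libraries where they do the work, as an engineer would, in place of code of your own. Each camera call takes 0.05 s, during which the arm holds its last target.

## Working session

There is one attempt and no reset: what is moved stays moved. The work goes in short steps, Python scripts to look and compute and a shell command to move; the robot and the scene stay as the last step left them, time stands still between calls to the robot, and variables do not carry over. Pictures are saved under pics/ and viewed, and the job is handed in when it is done.

```bash
mkdir -p pics; cat > h.py <<'E'
import numpy as np,cv2
from workcell import bot
def grab(n):
    c=bot.get_calibration(n); im,d=bot.camera(n); return im,d,c
def f(c): return 210/np.tan(np.radians(c['vfov'])/2)
def back(c,u,v,d):
    F=f(c); p=np.array([(u-c['cx'])/F*d,(v-c['cy'])/F*d,d]); return np.array(c['R']).T@(p-np.array(c['t']))
def ray(c,u,v,z):
    R=np.array(c['R']);t=np.array(c['t']);o=-R.T@t;k=R.T@np.array([(u-c['cx'])/f(c),(v-c['cy'])/f(c),1]);return o+k*(z-o[2])/k[2]
def proj(c,X):
    p=np.array(c['R'])@np.array(X)+np.array(c['t']);return p[:2]/p[2]*f(c)+[c['cx'],c['cy']]
E
python3 - <<'E'
from h import *
for n in ['scene','top']:
    im,d,c=grab(n); cv2.imwrite(f'pics/{n}0.png',im); np.savez(f'{n}0.npz',im=im,d=d,**{k:np.array(v) for k,v in c.items()})
    print(n,c)
print(bot.get_obs())
E
```

```text
scene {'vfov': 51.92399918230501, 'cx': 278.01974389325505, 'cy': 210.405980690502, 'R': array([[ 0.68832624,  0.72529815,  0.0122303 ],
       [ 0.40985127, -0.37493755, -0.83153098],
       [-0.59852228,  0.5773772 , -0.55534373]]), 't': array([-0.37152374, -0.13012559,  1.41090209])}
top {'vfov': 51.658820279208484, 'cx': 275.7865068673705, 'cy': 210.81499095244655, 'R': array([[-0.02605455, -0.99954992, -0.01486989],
       [-0.98503334,  0.02820577, -0.17004045],
       [ 0.17038334,  0.01021701, -0.98532489]]), 't': array([-4.42285076e-04,  5.53942245e-01,  1.07494968e+00])}
{'clock': 0.1, 'joint_pos': array([1.19098722e+00, 2.41343787e-01, 3.86348203e-03, 1.33521225e+00,
       3.73147551e-05, 1.57082841e+00]), 'joint_vel': array([-0.00085203, -0.00094411,  0.00238642,  0.00077817,  0.00035201,
       -0.00095551]), 'tau': array([-9.60608668e-04, -3.73137832e+01,  2.53010774e+01,  1.08564427e-02,
       -3.72817408e-05,  1.59913213e-06]), 'eef_pos': array([0.18515029, 0.46384388, 0.23050065]), 'tool_rot': array([ 8.27880360e-01,  5.60903922e-01, -7.95372906e-04,  5.16379991e-04]), 'ft_force': array([ 0.49546215, -0.87093549,  0.8413197 ]), 'ft_torque': array([ 0.04228862, -0.02731639,  0.00335231]), 'grip_width': 0.08541654305802708}
```

View pics/scene0.png

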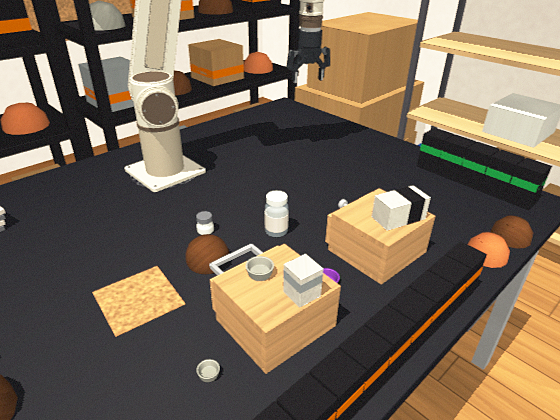

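View pics/top0.png

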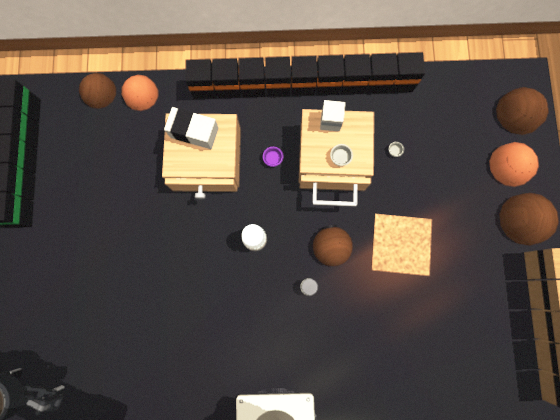

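The candidates for the dish in the top view are the grey one on the bar unit at (341,156), a smaller grey one on the table at (396,149), and a purple one at (272,157). I choose (341,156). For the hide, it is the brown dome at (332,247) in front of the bar drawer; the other domes (98,90), (521,110) and (527,218) are off to the sides. The mat is at (402,245), the jar at (254,238) and the tub at (309,287). Next I measure and check a close crop.

```bash
python3 - <<'E'
from h import *
z=np.load('top0.npz'); im,d=z['im'],z['d']; c={k:z[k] for k in ['vfov','cx','cy','R','t']}
H,W=d.shape
u,v=np.meshgrid(np.arange(W),np.arange(H)); F=f(c)
P=np.stack([(u-c['cx'])/F*d,(v-c['cy'])/F*d,d],-1)-c['t']; X=P@c['R']
np.save('topX.npy',X)
hsv=cv2.cvtColor(im,cv2.COLOR_BGR2HSV)
def roi(x0,x1,y0,y1): 
    m=np.zeros((H,W),bool); m[y0:y1,x0:x1]=1; return m
def st(n,m):
    q=X[m]; print(n,m.sum(),'med',np.median(q,0).round(4),'mid',((np.percentile(q,1,0)+np.percentile(q,99,0))/2).round(4),'rng',(np.percentile(q,99,0)-np.percentile(q,1,0)).round(3))
Z=X[...,2]
print('table z',np.median(Z[roi(440,480,200,240)]))
st('hide',roi(305,360,220,272)&(Z>.012)); st('hidetop',roi(305,360,220,272)&(Z>.055))
st('jar',roi(235,272,220,258)&(Z>.1)); st('tub',roi(298,322,275,300)&(Z>.04))
st('dish',roi(325,356,143,170)&(Z>.119)&(hsv[...,1]<70)); st('smalldish',roi(384,408,138,162)&(Z>.006)); st('carton',roi(318,348,98,135)&(Z>.165))
st('handle',roi(305,365,180,210)&(Z>.07)&(Z<.09)&(hsv[...,1]<70))
t=roi(290,385,100,185)&(Z>.104)&(Z<.114)
m=(hsv[...,1]>60)&(hsv[...,2]>80)&roi(366,440,208,280)
for n,mm,zz in [('mat',m,0.002),('top',roi(290,385,100,185)&(Z>.1)&(hsv[...,1]>40),.11),('knobtop',roi(155,245,105,192)&(Z>.1)&(hsv[...,1]>40),.11)]:
    mm=cv2.morphologyEx(mm.astype(np.uint8),cv2.MORPH_OPEN,np.ones((3,3)))
    cs,_=cv2.findContours(mm,cv2.RETR_EXTERNAL,cv2.CHAIN_APPROX_NONE); k=max(cs,key=cv2.contourArea)[:,0]
    w=np.array([ray(c,a,b,zz)[:2] for a,b in k],np.float32)*1000
    r=cv2.minAreaRect(w); print(n,r, cv2.boxPoints(r).round(0).tolist())
cv2.imwrite('pics/crop1.png',cv2.resize(im[90:310,230:440],None,fx=2.7,fy=2.7,interpolation=cv2.INTER_CUBIC))
E
```

```text
table z 0.0006895529028025975
hide 1258 med [ 0.4595 -0.1548  0.0525] mid [ 0.462  -0.1575  0.0426] rng [0.1   0.096 0.052]
hidetop 537 med [ 0.4617 -0.1589  0.0602] mid [ 0.4279 -0.1086  0.6043] rng [0.131 0.163 1.098]
jar 377 med [0.4855 0.0426 0.1107] mid [0.4371 0.02   0.6284] rng [0.149 0.094 1.05 ]
tub 201 med [ 0.3596 -0.0936  0.0502] mid [ 0.3588 -0.0936  0.0495] rng [0.037 0.035 0.01 ]
dish 192 med [ 0.6825 -0.1831  0.1306] mid [ 0.661  -0.1732  0.174 ] rng [0.08  0.065 0.109]
smalldish 107 med [ 0.7255 -0.3477  0.0152] mid [ 0.5524 -0.1951  0.5798] rng [0.38  0.336 1.147]
carton 476 med [ 0.7661 -0.1577  0.1785] mid [ 0.768 -0.158  0.175] rng [0.054 0.052 0.018]
handle 333 med [ 0.568  -0.1669  0.0842] mid [ 0.586  -0.164   0.0813] rng [0.058 0.111 0.015]
mat ((459.93365478515625, -348.99407958984375), (201.05316162109375, 177.21385192871094), 88.49407196044922) [[369.0, -447.0], [546.0, -452.0], [551.0, -251.0], [374.0, -246.0]]
top ((714.3926391601562, -173.1368865966797), (180.48011779785156, 168.06663513183594), 85.93946075439453) [[624.0, -257.0], [792.0, -269.0], [805.0, -89.0], [637.0, -77.0]]
knobtop ((715.8931274414062, 171.75091552734375), (182.1125946044922, 165.09422302246094), 88.15616607666016) [[630.0, 83.0], [795.0, 78.0], [801.0, 260.0], [636.0, 265.0]]
```

View pics/crop1.png

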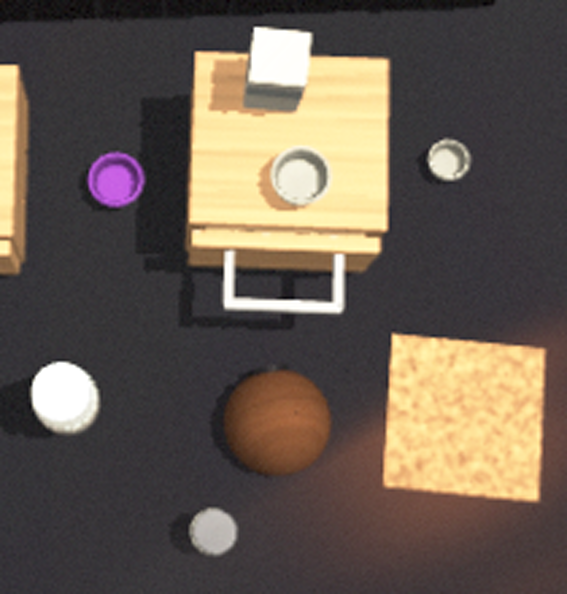

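The crop shows the grey open dish on the bar unit, the larger of the two grey ones, with the purple dish and the small grey dish apart from it. The hide stands below the bar handle. I now refine the mat, handle, dish and unit angle.

```bash
python3 - <<'E'
from h import *
z=np.load('top0.npz'); im,d=z['im'],z['d']; c={k:z[k] for k in ['vfov','cx','cy','R','t']}
X=np.load('topX.npy');Z=X[...,2];H,W=d.shape
hsv=cv2.cvtColor(im,cv2.COLOR_BGR2HSV)
def roi(x0,x1,y0,y1):
    m=np.zeros((H,W),bool); m[y0:y1,x0:x1]=1; return m
def con(mm,zz):
    mm=cv2.morphologyEx(mm.astype(np.uint8),cv2.MORPH_OPEN,np.ones((3,3)))
    cs,_=cv2.findContours(mm,cv2.RETR_EXTERNAL,cv2.CHAIN_APPROX_NONE); k=max(cs,key=cv2.contourArea)[:,0]
    return np.array([ray(c,a,b,zz)[:2] for a,b in k],np.float32)*1000
print(hsv[245,402],hsv[245,445],hsv[290,402],hsv[156,341],hsv[195,335],hsv[204,335])
for th in (120,150,170):
    w=con(roi(362,445,205,285)&(hsv[...,2]>th),.001); print('mat',th,cv2.minAreaRect(w))
w=con(roi(305,360,220,272)&(hsv[...,1]>100)&(hsv[...,2]>40)&(hsv[...,0]<20),.02);print('hide contour z.02',cv2.minEnclosingCircle(w))
dm=roi(326,357,142,171)&(hsv[...,1]<45)
w=con(dm,.132); print('dish',cv2.minEnclosingCircle(w),cv2.fitEllipse(w))
w=con(roi(380,412,134,166)&(hsv[...,2]>80),.016); print('small',cv2.minEnclosingCircle(w))
b=roi(312,360,199,210)&(hsv[...,1]<60)&(hsv[...,2]>130)
w=con(b,.084); print('bar',cv2.minAreaRect(w))
b=roi(312,360,199,210)&(hsv[...,1]<60)&(hsv[...,2]>130)&(Z>.06)&(Z<.095)
print('bar pts',np.median(X[b],0))
q=X[roi(290,385,183,192)&(hsv[...,1]>40)&(Z>.03)]; print('front pts z',np.percentile(q[:,2],[5,50,95]), np.percentile(q[:,0],[2,50]))
# scene view cross-check
z=np.load('scene0.npz'); im,d=z['im'],z['d']; c={k:z[k] for k in ['vfov','cx','cy','R','t']}
hsv=cv2.cvtColor(im,cv2.COLOR_BGR2HSV)
w=con(roi(86,192,260,338)&(hsv[...,2]>120)&(hsv[...,1]>60),.001); print('mat scene',cv2.minAreaRect(w))
w=con(roi(243,278,253,284)&(hsv[...,1]<45),.132); print('dish scene',cv2.fitEllipse(w),cv2.minEnclosingCircle(w))
cv2.imwrite('pics/crop2.png',cv2.resize(im[170:400,80:360],None,fx=2.7,fy=2.6,interpolation=cv2.INTER_CUBIC))
E
```

```text
[ 21 107 253] [ 3 79 90] [ 5 75 88] [ 24  21 243] [128  27  38] [ 22  12 232]
mat 120 ((462.510498046875, -346.0343017578125), (154.19398498535156, 154.01881408691406), 82.81082153320312)
mat 150 ((462.88885498046875, -346.140380859375), (152.6209259033203, 152.7338409423828), 82.77687072753906)
mat 170 ((462.9658508300781, -346.0271911621094), (151.9204559326172, 152.24095153808594), 82.67744445800781)
hide contour z.02 ((462.1447448730469, -159.5862579345703), 52.25639343261719)
dish ((674.4618530273438, -179.83193969726562), 27.12367820739746) ((674.5205688476562, -179.34158325195312), (50.321651458740234, 52.284278869628906), 92.63419342041016)
small ((720.9387817382812, -346.1141357421875), 22.440229415893555)
bar ((565.5656127929688, -164.88259887695312), (110.29448699951172, 15.306685447692871), 88.33582305908203)
bar pts [ 0.56428381 -0.16585251  0.08416516]
front pts z [0.03309909 0.05977684 0.09137905] [0.6087948  0.61430759]
mat scene ((462.8314208984375, -345.6119689941406), (152.7554168701172, 153.31991577148438), 82.70651245117188)
dish scene ((675.4317626953125, -184.5367431640625), (51.66511917114258, 82.7641830444336), 70.27365112304688) ((669.4593505859375, -189.93072509765625), 43.73830032348633)
```

View pics/crop2.png

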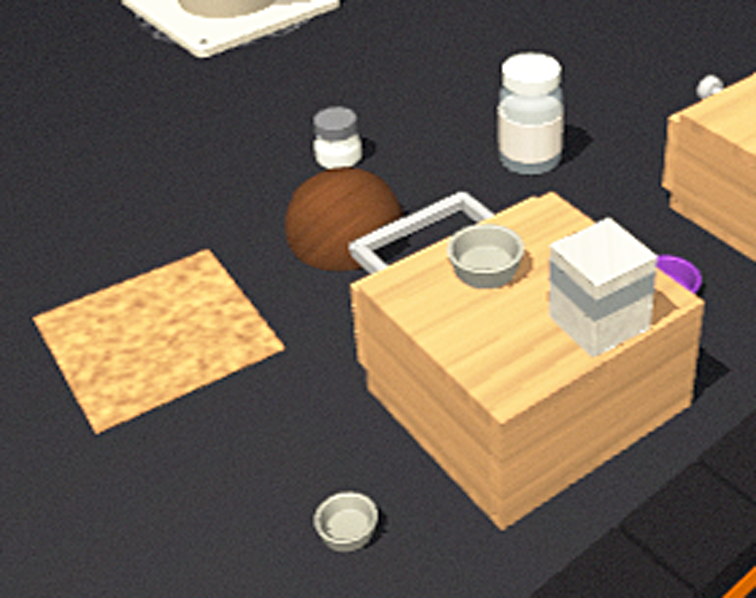

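```bash
cat > go.py <<'E'
import sys
from h import *
from scipy.spatial.transform import Rotation as Ro
# go.py x y z yaw_deg : remaining move in tool units
o=bot.get_obs();R=Ro.from_quat(o['tool_rot']);M=R.as_matrix();p=o['eef_pos'];yaw=np.degrees(np.arctan2(M[1,0],M[0,0]))
print('t',round(o['clock'],2),'pos',p.round(4),'yaw',yaw.round(2),'zaxis',M[:,2].round(3),'F',o['ft_force'].round(1),'w',round(o['grip_width'],4),'q',o['joint_pos'].round(2))
if len(sys.argv)>4:
    T=np.array([float(a) for a in sys.argv[1:4]]);ty=float(sys.argv[4])
    Md=np.array([[np.cos(np.radians(ty)),np.sin(np.radians(ty)),0],[np.sin(np.radians(ty)),-np.cos(np.radians(ty)),0],[0,0,-1]]).T
    print('shift units (total)',(M.T@(T-p)/.025).round(2),'turn units',(Ro.from_matrix(M.T@Md).as_rotvec()/np.pi).round(4))
E
python3 -m inch '[[-0.93,0.37,0,0,0,0.0474,-0.5],[-0.87,0.5,0,0,0,0.0474,-0.5],[-0.78,0.63,0,0,0,0.0474,-0.5],[-0.68,0.73,0,0,0,0.0474,-0.5],[-0.56,0.83,0,0,0,0.0474,-0.5],[-0.44,0.9,0,0,0,0.0474,-0.5],[-0.29,0.96,0,0,0,0.0474,-0.5],[-0.16,0.99,0,0,0,0.0474,-0.5]]'; python3 go.py 0.463 -0.045 0.13 0
```

```text
clock: 0.9
eef_pos: [0.1844, 0.2627, 0.2309]
tool_rot: [1.0, -0.003, -0.0, 0.0]
ft_force: [0.6, -0.3, 0.1]
grip_width: 0.0643
t 0.9 pos [0.1844 0.2627 0.2309] yaw -0.35 zaxis [-0.    -0.001 -1.   ] F [ 0.6 -0.3  0.1] w 0.0643 q [ 0.96 -0.12 -0.38  1.31 -0.    2.54]
shift units (total) [11.22 12.24  4.04] turn units [ 0.0002  0.0001 -0.002 ]
```

```bash
python3 -m inch '[[0.9,0.95,0,0,0,0,-0.5],[0.9,0.95,0,0,0,0,-0.5],[0.9,0.95,0,0,0,0,-0.5],[0.9,0.95,0,0,0,0,-0.5],[0.9,0.95,0,0,0,0,-0.5],[0.9,0.95,0,0,0,0,-0.5],[0.9,0.95,0,0,0,0,-0.5],[0.9,0.95,0,0,0,0,-0.5]]'
python3 -m inch '[[0.8,0.9,0,0,0,0,-0.5],[0.8,0.9,0,0,0,0,-0.5],[0.8,0.9,0,0,0,0,-0.5],[0.8,0.9,0,0,0,0,-0.5],[0.8,0.9,0,0,0,0,-0.5],[0,0.1,0.9,0,0,0,-0.5],[0,0,1,0,0,0,-0.5],[0,0,0,0,0,0,-0.5]]'
python3 - <<'E'
from h import *
im,d,c=grab('wrist'); cv2.imwrite('pics/w1.png',im)
im,d,c=grab('scene'); cv2.imwrite('pics/s1.png',im[100:350,60:400])
E
python3 go.py 0.463 -0.05 0.006 0
```

```text
clock: 1.7
eef_pos: [0.3651, 0.0727, 0.231]
tool_rot: [1.0, -0.0, -0.0, -0.0]
ft_force: [-0.1, 0.2, 0.5]
grip_width: 0.064
clock: 2.5
eef_pos: [0.4618, -0.0411, 0.1803]
tool_rot: [1.0, -0.001, -0.004, -0.0]
ft_force: [-1.6, -0.6, 0.4]
grip_width: 0.0644
t 2.6 pos [ 0.4641 -0.041   0.1836] yaw -0.02 zaxis [-0.002  0.    -1.   ] F [ 0.3 -0.3 -0.4] w 0.0641 q [-0.09  0.2  -0.17  1.2  -0.    1.48]
shift units (total) [-0.03  0.36  7.1 ] turn units [-0.0001  0.0006 -0.0001]
```

View pics/w1.png

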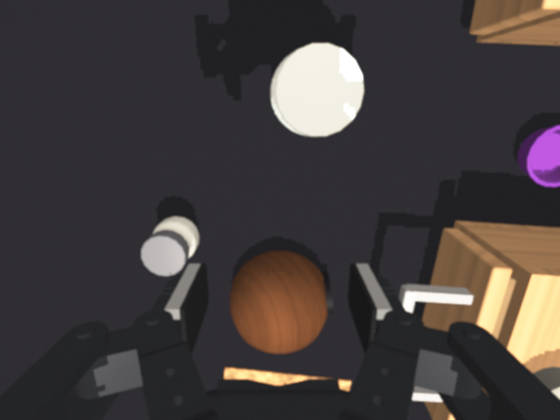

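View pics/s1.png

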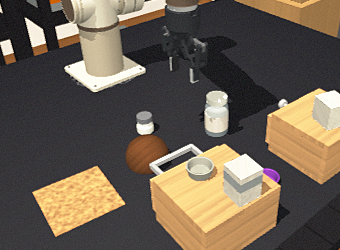

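The wrist view shows the hide at (280,302) between the finger lines, the jar at (317,90), the tub at (165,250) and the mat edge at the bottom, so nothing stands where the fingers come down.

```bash
python3 - <<'E'
from h import *
im=cv2.imread('pics/w1.png'); c=bot.get_calibration('wrist')
print('campos',(-np.array(c['R']).T@np.array(c['t'])).round(3))
hsv=cv2.cvtColor(im,cv2.COLOR_BGR2HSV)
m=((hsv[...,0]<18)&(hsv[...,1]>110)&(hsv[...,2]>50)).astype(np.uint8); m[:,:225]=0;m[:,335:]=0;m[360:]=0
cs,_=cv2.findContours(cv2.morphologyEx(m,cv2.MORPH_OPEN,np.ones((5,5))),0,1);k=max(cs,key=cv2.contourArea)[:,0]
for zz in (.02,.03):print(cv2.minEnclosingCircle(np.array([ray(c,a,b,zz)[:2]*1000 for a,b in k],np.float32)))
E
python3 -m inch '[[0,0.18,1,0,0,0,-0.5],[0,0.18,1,0,0,0,-0.5],[0,0,1,0,0,0,-0.5],[0,0,1,0,0,0,-0.5],[0,0,1,0,0,0,-0.5],[0,0,1,0,0,0,-0.5],[0,0,0.6,0,0,0,-0.5],[0,0,0,0,0,0,-0.5]]'; python3 go.py .463 -.05 .006 0
```

```text
campos [0.464 0.038 0.326]
((464.0646667480469, -166.69410705566406), 61.973087310791016)
((464.05010986328125, -159.9923095703125), 59.947261810302734)
clock: 3.4
eef_pos: [0.4641, -0.0497, 0.0182]
tool_rot: [1.0, 0.0, -0.001, -0.0]
ft_force: [0.3, -0.1, 0.1]
grip_width: 0.0639
t 3.4 pos [ 0.4641 -0.0497  0.0182] yaw 0.02 zaxis [-0.002  0.    -1.   ] F [ 0.3 -0.1  0.1] w 0.0639 q [-0.11  0.39 -0.4   0.78  0.    1.46]
shift units (total) [-0.04  0.01  0.49] turn units [-0.0001  0.0006  0.0001]
```

```bash
python3 -m inch '[[0,0.6,0.2,0,0,0,-0.5],[0,0.6,0.2,0,0,0,-0.5],[0,0.5,0,0,0,0,-0.5],[0,0.3,0,0,0,0,-0.5],[0,0.25,0,0,0,0,-0.5],[0,0.3,0,0,0,0,-0.5],[0,0.3,0,0,0,0,-0.5],[0,0.3,0,0,0,0,-0.5]]'; python3 go.py .463 -.294 .008 0
python3 - <<'E'
from h import *
im,d,c=grab('scene'); cv2.imwrite('pics/s2.png',im[150:350,60:330])
E
```

```text
clock: 4.2
eef_pos: [0.4647, -0.1289, 0.009]
tool_rot: [1.0, 0.0, 0.0, -0.0]
ft_force: [0.8, 2.3, 1.7]
grip_width: 0.0642
t 4.2 pos [ 0.4647 -0.1289  0.009 ] yaw 0.02 zaxis [ 0.     0.001 -1.   ] F [0.8 2.3 1.7] w 0.0642 q [-0.27  0.43 -0.37  0.77  0.    1.3 ]
shift units (total) [-0.07  6.6   0.04] turn units [-0.0002 -0.0001  0.0001]
```

View pics/s2.png

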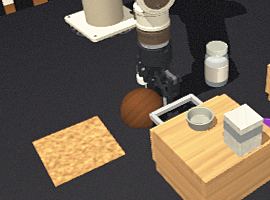

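The hide stands upright and is moving with the fingers, with a push of about 2 N. I carry on.

```bash
python3 -m inch '[[0,0.4,0,0,0,0,-0.5],[0,0.4,0,0,0,0,-0.5],[0,0.4,0,0,0,0,-0.5],[0,0.4,0,0,0,0,-0.5],[0,0.4,0,0,0,0,-0.5],[0,0.4,0,0,0,0,-0.5],[0,0.4,0,0,0,0,-0.5],[0,0.4,0,0,0,0,-0.5]]'
python3 -m inch '[[0,0.4,0,0,0,0,-0.5],[0,0.4,0,0,0,0,-0.5],[0,0.4,0,0,0,0,-0.5],[0,0.4,0,0,0,0,-0.5],[0,0.4,0,0,0,0,-0.5],[0,0.3,0,0,0,0,-0.5],[0,0.2,0,0,0,0,-0.5],[0,0.1,0,0,0,0,-0.5]]'
cat > hide.py <<'E'
from h import *
for n in ('top','scene'):
    im,d,c=grab(n); cv2.imwrite(f'pics/hide_{n}_{bot.get_obs()["clock"]:.2f}.png',im)
    hsv=cv2.cvtColor(im,cv2.COLOR_BGR2HSV)
    m=((hsv[...,0]<17)&(hsv[...,1]>120)&(hsv[...,2]>40)&(hsv[...,2]<200)).astype(np.uint8)
    uv=proj(c,[.463,-.34,.03]).astype(int); k=np.zeros_like(m); cv2.circle(k,tuple(int(a) for a in uv),50,1,-1); m=cv2.morphologyEx(m*k,cv2.MORPH_OPEN,np.ones((5,5)))
    cs,_=cv2.findContours(m,0,1); q=max(cs,key=cv2.contourArea)[:,0]
    if n=='top':
        print(n,cv2.minEnclosingCircle(np.array([ray(c,a,b,.02)[:2]*1000 for a,b in q],np.float32)))
    u,v=np.where(m)[::-1]; P=np.array([back(c,a,b,d[b,a]) for a,b in zip(u,v)]); P=P[(P[:,2]>.01)&(P[:,2]<.075)]
    A=np.c_[2*P,np.ones(len(P))]
    hi=P[P[:,2]>.058]; print(n,'cap mean',hi.mean(0).round(4),'n',len(hi),'zmax',np.percentile(P[:,2],99).round(4))
E
python3 hide.py; python3 go.py .463 -.294 .008 0; ls pics
```

```text
clock: 5.05
eef_pos: [0.4645, -0.2096, 0.0088]
tool_rot: [1.0, -0.0, -0.0, -0.0]
ft_force: [-0.2, 2.6, 3.1]
grip_width: 0.0642
clock: 5.85
eef_pos: [0.4645, -0.2743, 0.0088]
tool_rot: [1.0, -0.0, -0.0, -0.0]
ft_force: [0.5, 3.4, 2.2]
grip_width: 0.0642
t 5.9 pos [ 0.4645 -0.2745  0.0088] yaw -0.04 zaxis [-0. -0. -1.] F [0.6 1.  2.9] w 0.0637 q [-0.53  0.52 -0.22  0.84 -0.    1.04]
shift units (total) [-0.06  0.78  0.03] turn units [ 0.0001  0.     -0.0002]
crop1.png
crop2.png
hide_top_5.90.png
s1.png
s2.png
scene0.png
top0.png
w1.pngTraceback (most recent call last):
  File "hide.py", line 7, in <module>
    cs,_=cv2.findContours(m,0,1); q=max(cs,key=cv2.contourArea)[:,0]
                                    ~~~^^^^^^^^^^^^^^^^^^^^^^^^
ValueError: max() iterable argument is empty
```

View pics/hide_top_5.90.png

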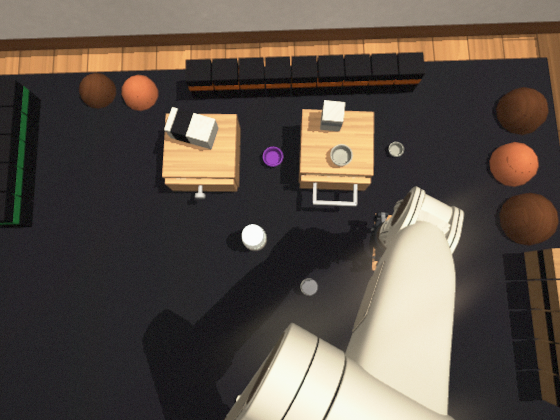

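The arm covers the mat in the top view, so I use the scene view, with the start picture as reference.

```bash
cat > hide2.py <<'E'
from h import *
def cap(im,d,c,cen,n):
    hsv=cv2.cvtColor(im,cv2.COLOR_BGR2HSV)
    m=((hsv[...,0]<17)&(hsv[...,1]>120)&(hsv[...,2]>20)&(hsv[...,2]<200)).astype(np.uint8)
    uv=proj(c,cen); k=np.zeros_like(m); cv2.circle(k,tuple(int(a) for a in uv),50,1,-1); m=cv2.morphologyEx(m*k,cv2.MORPH_OPEN,np.ones((3,3)))
    v,u=np.where(m); P=np.array([back(c,a,b,d[b,a]) for a,b in zip(u,v)]); P=P[(P[:,2]>.008)&(P[:,2]<.075)]
    hi=P[P[:,2]>.056]; print(n,'cap',hi.mean(0).round(4),len(hi),'all',P.mean(0).round(4),len(P),'range',np.percentile(P,1,axis=0).round(3),np.percentile(P,99,axis=0).round(3))
z=np.load('scene0.npz'); c0={k:z[k] for k in ['vfov','cx','cy','R','t']}
cap(z['im'],z['d'],c0,[.462,-.158,.03],'start')
im,d,c=grab('scene'); cv2.imwrite(f'pics/hs_{bot.get_obs()["clock"]:.2f}.png',cv2.resize(im[180:350,60:330],None,fx=2.5,fy=2.5)); cap(im,d,c,[.462,-.33,.03],'now')
E
python3 hide2.py; ls pics/hs*
```

```text
start cap [ 0.4689 -0.164   0.0601] 326 all [ 0.48   -0.1773  0.0449] 1099 range [ 0.434 -0.211  0.009] [ 0.509 -0.125  0.064]
now cap [ 0.4717 -0.3254  0.0601] 458 all [ 0.4864 -0.3355  0.0443] 1528 range [ 0.439 -0.374  0.01 ] [ 0.516 -0.285  0.064]
pics/hs_5.95.png
```

View pics/hs_5.95.png

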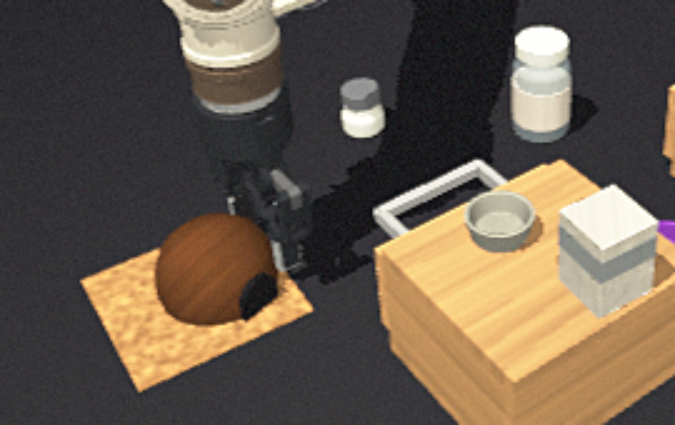

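```bash
python3 -m inch '[[0,0.2,0,0,0,0,-0.5],[0,0.2,0,0,0,0,-0.5],[0,0.2,0,0,0,0,-0.5],[0,0.2,0,0,0,0,-0.5],[0,0.1,0,0,0,0,-0.5],[0,0.06,0,0,0,0,-0.5],[0,0,0,0,0,0,-0.5],[0,0,0,0,0,0,-0.5]]'
sed -i 's/-.33,.03/-.345,.03/' hide2.py; python3 hide2.py;python3 go.py
```

```text
clock: 6.75
eef_pos: [0.4645, -0.2981, 0.0088]
tool_rot: [1.0, -0.0, -0.0, 0.0]
ft_force: [-0.6, 1.5, -0.2]
grip_width: 0.0644
start cap [ 0.4689 -0.164   0.0601] 326 all [ 0.48   -0.1773  0.0449] 1099 range [ 0.434 -0.211  0.009] [ 0.509 -0.125  0.064]
now cap [ 0.4715 -0.3494  0.0602] 469 all [ 0.4865 -0.3585  0.0444] 1592 range [ 0.439 -0.397  0.009] [ 0.516 -0.307  0.064]
t 6.8 pos [ 0.4645 -0.2981  0.0088] yaw -0.03 zaxis [-0.    -0.001 -1.   ] F [0.6 0.6 1.5] w 0.0642 q [-0.57  0.54 -0.18  0.85 -0.    1.  ]
```

```bash
python3 -m inch '[[0,-0.6,0,0,0,0,-0.5],[0,-1,0,0,0,0,-0.5],[0,-0.6,-0.7,0,0,0,-0.5],[0,0,-1,0,0,0,-0.3],[0,0,-1,0,0,0,0],[0,0,-1,0,0,0,0],[0,0,-1,0,0,0,0],[0,0,-1,0,0,0,0]]'
python3 -m inch '[[0.5,-0.2,-1,0,0,0,0],[0.5,-0.2,-1,0,0,0,0],[0.5,-0.2,0,0,0,0,0],[0.5,-0.2,0,0,0,0,0],[0.3,-0.2,0,0,0,0,0],[0,-0.2,0,0,0,0,0],[0,0,0,0,0,0,0],[0,0,0,0,0,0,0]]'
python3 - <<'E'
from h import *
c=bot.get_calibration('wrist'); im,d=bot.camera('wrist'); cv2.imwrite('pics/w2.png',im); np.savez('w2.npz',im=im,d=d,**{k:np.array(v) for k,v in c.items()})
im,d,c=grab('top'); cv2.imwrite('pics/t2.png',im)
E
python3 go.py
```

```text
clock: 7.6
eef_pos: [0.4642, -0.2417, 0.1521]
tool_rot: [1.0, 0.0, -0.0, -0.0]
ft_force: [0.1, 0.0, -0.8]
grip_width: 0.0427
clock: 8.4
eef_pos: [0.5213, -0.2125, 0.2006]
tool_rot: [1.0, -0.0, -0.001, -0.0]
ft_force: [-0.5, 0.4, 1.7]
grip_width: 0.0425
t 8.5 pos [ 0.5216 -0.2129  0.201 ] yaw -0.04 zaxis [-0.001  0.    -1.   ] F [-0.8 -0.9 -0.6] w 0.0428 q [-0.39  0.38  0.12  1.31 -0.    1.18]
```

View pics/w2.png

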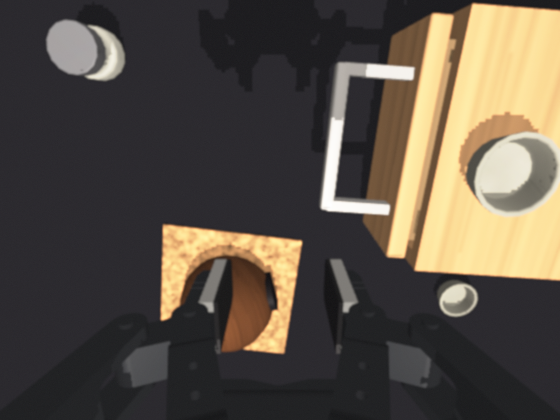

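View pics/t2.png

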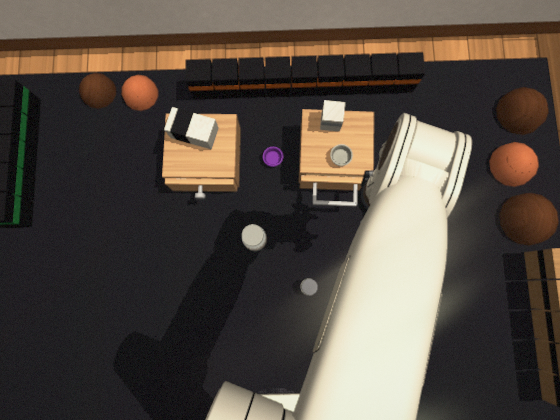

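The wrist view shows the bar from about (346,68) to (328,205), the drawer a little ajar, the unit's front top edge from (472,10) to (417,270), and the dish at (515,175).

```bash
python3 - <<'E'
from h import *
z=np.load('w2.npz'); im,d=z['im'],z['d']; c={k:z[k] for k in ['vfov','cx','cy','R','t']}
hsv=cv2.cvtColor(im,cv2.COLOR_BGR2HSV)
m=((hsv[...,1]<40)&(hsv[...,2]>110)).astype(np.uint8)
b=m.copy(); b[:,:315]=0;b[:,358:]=0;b[:55]=0;b[220:]=0
cs,_=cv2.findContours(b,0,1);k=max(cs,key=cv2.contourArea)[:,0]
w=np.array([ray(c,a,bb,.084)[:2]*1000 for a,bb in k],np.float32); print('bar',cv2.minAreaRect(w))
v,u=np.where(b); P=np.array([back(c,a,bb,d[bb,a]) for a,bb in zip(u,v)]); P=P[(P[:,2]>.08)&(P[:,2]<.09)]
print('bar depth mid',((np.percentile(P,1,axis=0)+np.percentile(P,99,axis=0))/2).round(4), P[:,:2].mean(0))
for p in [(472,10),(417,268)]: print('edge',ray(c,*p,.11))
for p in [(443,14),(400,256)]: print('drawer front rear edge',p,[back(c,*p,d[p[1],p[0]]).round(4)])
dm=((hsv[...,1]<60)).astype(np.uint8); dm[:,:465]=0;dm[:125]=0;dm[222:]=0
cs,_=cv2.findContours(cv2.morphologyEx(dm,cv2.MORPH_OPEN,np.ones((3,3))),0,1);k=max(cs,key=cv2.contourArea)[:,0]
v,u=np.where(dm); P=np.array([back(c,a,bb,d[bb,a]) for a,bb in zip(u,v)]); R=P[(P[:,2]>.1285)&(P[:,2]<.136)]
print('rim',len(R),cv2.minEnclosingCircle((R[:,:2]*1000).astype(np.float32)), R[:,2].mean())
E
```

```text
bar ((565.3381958007812, -165.72900390625), (29.518802642822266, 113.28116607666016), 4.049539089202881)
bar depth mid [ 0.5688 -0.1648  0.0832] [ 0.56458535 -0.16545738]
edge [ 0.63815692 -0.08253486  0.11      ]
edge [ 0.62666262 -0.25673168  0.11      ]
drawer front rear edge (443, 14) [array([ 0.6277, -0.0814,  0.0943])]
drawer front rear edge (400, 256) [array([ 0.6179, -0.2532,  0.0966])]
rim 1912 ((672.2600708007812, -180.60142517089844), 28.072065353393555) 0.1311244065987947
```

```bash
python3 go.py .563 -.165 .059 -3.8
python3 -m inch '[[0.35,-0.4,0,0,0,0.0105,0],[0.35,-0.4,0,0,0,0.0105,0],[0.35,-0.4,0,0,0,0,0],[0.35,-0.4,0,0,0,0,0],[0.2,-0.2,0.5,0,0,0,0],[0,0,0.8,0,0,0,0],[0,0,0.8,0,0,0,0],[0,0,0,0,0,0,0]]'
python3 go.py .563 -.165 .059 -3.8
```

```text
t 8.5 pos [ 0.5216 -0.2129  0.201 ] yaw -0.04 zaxis [-0.001  0.    -1.   ] F [-0.8 -0.9 -0.6] w 0.0428 q [-0.39  0.38  0.12  1.31 -0.    1.18]
shift units (total) [ 1.66 -1.92  5.68] turn units [-0.      0.0002  0.0209]
clock: 9.3
eef_pos: [0.5615, -0.1687, 0.1447]
tool_rot: [0.999, -0.033, -0.004, -0.001]
ft_force: [-0.7, 0.4, -0.8]
grip_width: 0.0428
t 9.3 pos [ 0.5615 -0.1687  0.1447] yaw -3.76 zaxis [-0.007  0.002 -1.   ] F [-0.7  0.4 -0.8] w 0.0428 q [-0.29  0.46  0.1   1.21 -0.    1.34]
shift units (total) [ 0.07 -0.15  3.43] turn units [-0.0005  0.0024  0.0002]
```

```bash
python3 -m inch '[[0.06,-0.12,0.6,0,0,0,0],[0,0,0.7,0,0,0,0],[0,0,0.7,0,0,0,0],[0,0,0.7,0,0,0,0],[0,0,0.65,0,0,0,0],[0,0,0,0,0,0,0],[0,0,0,0,0,0,0],[0,0,0,0,0,0,0]]'
python3 - <<'E'
from h import *
im,d,c=grab('scene'); cv2.imwrite('pics/s3.png',cv2.resize(im[150:350,150:400],None,fx=2.8,fy=2.8))
im,d,c=grab('wrist'); cv2.imwrite('pics/w3.png',im)
E
python3 go.py .563 -.165 .059 -3.8
```

```text
clock: 10.1
eef_pos: [0.5667, -0.1671, 0.0664]
tool_rot: [0.999, -0.033, 0.001, 0.0]
ft_force: [-0.2, 0.1, -0.2]
grip_width: 0.0427
t 10.2 pos [ 0.5667 -0.1671  0.0664] yaw -3.8 zaxis [ 0.002 -0.001 -1.   ] F [-0.3 -0.9 -0.2] w 0.0427 q [-0.29  0.53 -0.01  1.03 -0.    1.35]
shift units (total) [-0.15 -0.07  0.3 ] turn units [ 0.0002 -0.0008  0.    ]
```

View pics/s3.png

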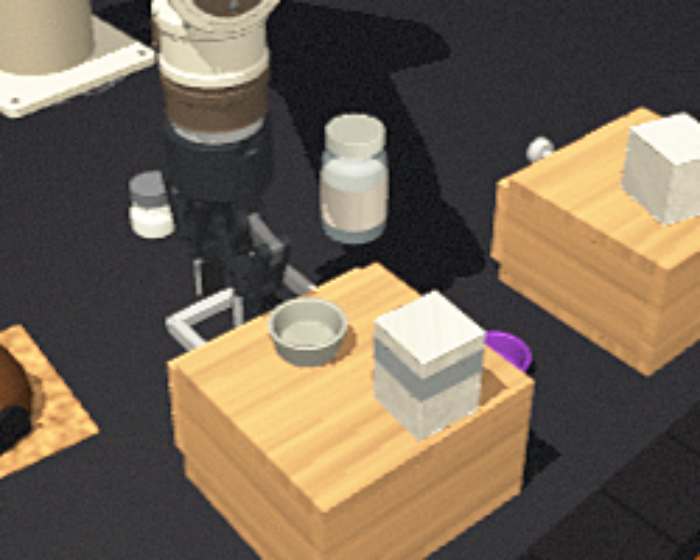

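View pics/w3.png

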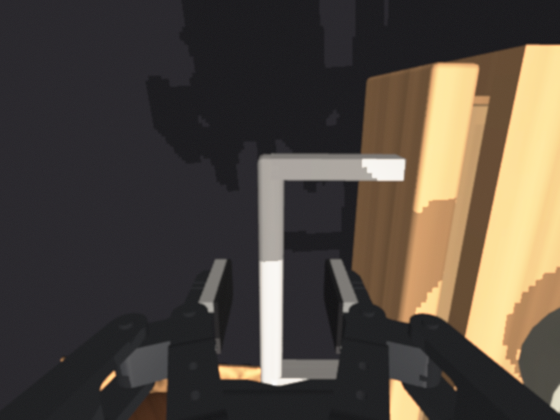

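The fingers straddle the bar (bar at column 271, pads at about 218 and 345). I lower a little and close.

```bash
python3 -m inch '[[-0.15,-0.05,0.3,0,0,0,0],[0,0,0,0,0,0,0.3],[0,0,0,0,0,0,0.6],[0,0,0,0,0,0,1],[0,0,0,0,0,0,1],[0,0,0,0,0,0,1],[0,0,0,0,0,0,1],[0,0,0,0,0,0,1]]'
python3 go.py
```

```text
clock: 11.0
eef_pos: [0.5622, -0.1652, 0.0577]
tool_rot: [0.999, -0.033, 0.0, -0.0]
ft_force: [-0.6, 1.1, 1.2]
grip_width: 0.0093
t 11.0 pos [ 0.5622 -0.1652  0.0577] yaw -3.8 zaxis [ 0.  0. -1.] F [-0.6  1.1  1.2] w 0.0093 q [-0.29  0.53 -0.03  1.01  0.    1.35]
```

```bash
python3 -m inch '[[-0.2,0,0,0,0,0,1],[-0.5,0,0,0,0,0,1],[-0.6,0,0,0,0,0,1],[-0.6,0,0,0,0,0,1],[-0.6,0,0,0,0,0,1],[-0.6,0,0,0,0,0,1],[-0.6,0,0,0,0,0,1],[-0.5,0,0,0,0,0,1]]'
python3 -m inch '[[-0.1,0,0,0,0,0,1],[-0.1,0,0,0,0,0,1],[-0.1,0,0,0,0,0,1],[-0.1,0,0,0,0,0,1],[-0.05,0,0,0,0,0,1],[0,0,0,0,0,0,1],[0,0,0,0,0,0,1],[0,0,0,0,0,0,1]]'; python3 go.py
```

```text
clock: 11.8
eef_pos: [0.4566, -0.1577, 0.0577]
tool_rot: [0.999, -0.033, 0.0, -0.001]
ft_force: [1.2, 1.7, 0.2]
grip_width: 0.009
clock: 12.6
eef_pos: [0.4475, -0.1571, 0.0576]
tool_rot: [0.999, -0.033, 0.001, -0.001]
ft_force: [4.4, 5.4, -0.9]
grip_width: 0.0089
t 12.6 pos [ 0.4475 -0.1571  0.0576] yaw -3.75 zaxis [ 0.002  0.001 -1.   ] F [ 4.4  5.4 -0.9] w 0.0089 q [-0.34  0.34 -0.35  0.88  0.    1.3 ]
```

```bash
python3 -m inch '[[-0.1,0,0,0,0,0,1],[-0.08,0,0,0,0,0,1],[0,0,0,0,0,0,1],[0,0,0,0,0,0,1],[0,0,0,0,0,0,1],[0,0,0,0,0,0,1],[0,0,0,0,0,0,1],[0,0,0,0,0,0,1]]'; python3 go.py
```

```text
clock: 13.4
eef_pos: [0.4476, -0.1571, 0.0577]
tool_rot: [0.999, -0.032, 0.005, -0.001]
ft_force: [15.8, 4.4, -12.6]
grip_width: 0.0086
t 13.4 pos [ 0.4476 -0.1571  0.0577] yaw -3.7 zaxis [ 0.011  0.001 -1.   ] F [ 15.8   4.4 -12.6] w 0.0086 q [-0.34  0.34 -0.35  0.87  0.    1.29]
```

The drawer is at its stop: the arm moved 115 mm and force then built up without further motion. I release and rise.

```bash
python3 -m inch '[[0.1,0,0,0,0,0,0.5],[0.08,0,0,0,0,0,0],[0,0,0,0,0,0,0],[0,0,0,0,0,0,0],[0,0,-0.5,0,0,0,0],[0,0,-1,0,0,0,0],[0,0,-1,0,0,0,0],[0,0,-1,0,0,0,0]]'; python3 go.py
python3 -m inch '[[0,0,-1,0,0,0,0],[0,0,-1,0,0,0,0],[0,0,-0.6,0,0,-0.0474,0],[0,0,0,0,0,-0.0474,0],[0,0,0,0,0,-0.0474,0],[0,0,0,0,0,-0.0474,0],[0,0,0,0,0,-0.0474,0],[0,0,0,0,0,-0.0474,0]]'; python3 go.py .708 -.183 .21 86.2
```

```text
clock: 14.2
eef_pos: [0.4453, -0.1578, 0.1459]
tool_rot: [0.999, -0.033, -0.0, 0.0]
ft_force: [0.2, 0.0, 0.3]
grip_width: 0.0427
t 14.2 pos [ 0.4453 -0.1578  0.1459] yaw -3.82 zaxis [-0.001 -0.    -1.   ] F [0.2 0.  0.3] w 0.0427 q [-0.34  0.24 -0.22  1.11 -0.    1.3 ]
clock: 15.0
eef_pos: [0.4455, -0.1578, 0.2101]
tool_rot: [0.915, 0.405, -0.0, 0.0]
ft_force: [-0.3, 0.3, -0.3]
grip_width: 0.0427
t 15.0 pos [ 0.4455 -0.1578  0.2101] yaw 47.72 zaxis [-0.001 -0.    -1.   ] F [-0.3  0.3 -0.3] w 0.0427 q [-0.34  0.2  -0.11  1.27 -0.    0.4 ]
shift units (total) [ 6.32  8.45 -0.  ] turn units [-1.000e-04  2.000e-04 -2.138e-01]
```

```bash
python3 -m inch '[[0,0,0,0,0,-0.0428,0],[0,0,0,0,0,-0.0428,0],[0,0,0,0,0,-0.0428,0],[0,0,0,0,0,-0.0428,0],[0,0,0,0,0,-0.0428,0],[0,0,0,-0.042,0,0,0],[0,0,0,-0.042,0,0,0],[0,0,0,0,0,0,0]]'
python3 - <<'E'
from h import *
z=bot.get_calibration('wrist'); im,d=bot.camera('wrist'); cv2.imwrite('pics/w4.png',im); np.savez('w4.npz',im=im,d=d,**{k:np.array(v) for k,v in z.items()})
im,d,c=grab('scene'); cv2.imwrite('pics/s4.png',cv2.resize(im[150:350,80:400],None,fx=2.4,fy=2.4))
E
python3 go.py .708 -.183 .2 86.2
```

```text
clock: 15.8
eef_pos: [0.439, -0.1558, 0.2062]
tool_rot: [0.727, 0.675, 0.088, 0.093]
ft_force: [-0.9, -0.1, -0.8]
grip_width: 0.0425
t 15.9 pos [ 0.4451 -0.1577  0.2104] yaw 85.86 zaxis [ 0.259 -0.019 -0.966] F [-0.7  0.1  0.1] w 0.0426 q [-0.39  0.01 -0.36  0.96  0.08 -0.31]
shift units (total) [-0.25 10.09  3.14] turn units [ 0.0835  0.0004 -0.0019]
```

View pics/s4.png

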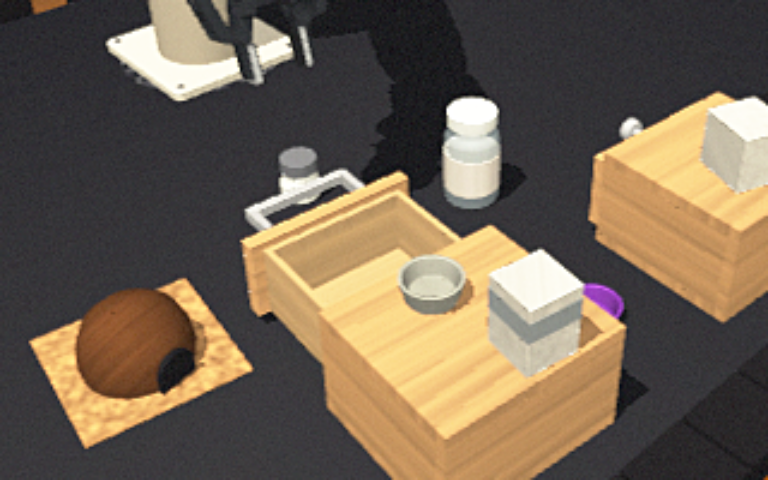

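View pics/w4.png

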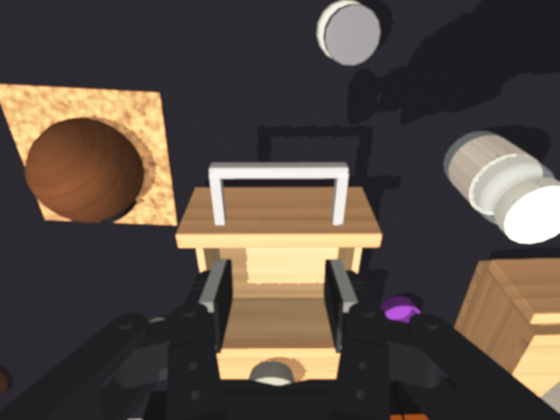

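The drawer is open, the hide sits on the mat with its doorway towards the camera, and the dish is still on the top. I move to behind the dish.

```bash
python3 -m inch '[[-0.03,0.9,0.27,0,0,0,0],[-0.03,0.9,0.27,0,0,0,0],[-0.03,0.9,0.27,0,0,0,0],[-0.03,0.9,0.27,0,0,0,0],[-0.03,0.9,0.27,0,0,0,0],[-0.03,0.9,0.27,0,0,0,0],[-0.03,0.9,0.27,0,0,0,0],[-0.03,0.9,0.27,0,0,0,0]]'
python3 -m inch '[[0,0.8,0.27,0,0,-0.0019,0],[0,0.8,0.26,0,0,0,0],[0,0.8,0.26,0,0,0,0],[0,0.5,0.2,0,0,0,0],[0,0,0,0,0,0,0],[0,0,0,0,0,0,0],[0,0,0,0,0,0,0],[0,0,0,0,0,0,0]]'
python3 go.py .708 -.183 .115 86.2
python3 - <<'E'
from h import *
im,d,c=grab('scene'); cv2.imwrite('pics/s5.png',cv2.resize(im[150:350,150:400],None,fx=2.8,fy=2.8))
E
```

```text
clock: 16.7
eef_pos: [0.6364, -0.1774, 0.2057]
tool_rot: [0.725, 0.676, 0.09, 0.097]
ft_force: [0.8, -0.5, 0.8]
grip_width: 0.0427
clock: 17.5
eef_pos: [0.7091, -0.1822, 0.2003]
tool_rot: [0.724, 0.678, 0.089, 0.097]
ft_force: [-0.6, 0.2, -0.3]
grip_width: 0.0431
t 17.5 pos [ 0.7091 -0.1822  0.2003] yaw 86.23 zaxis [ 0.26  -0.019 -0.965] F [-0.6  0.2 -0.3] w 0.0431 q [-0.27  0.52  0.3   1.09  0.05 -0.2 ]
shift units (total) [-0.03 -0.93  3.28] turn units [0.084  0.0005 0.0003]
```

View pics/s5.png

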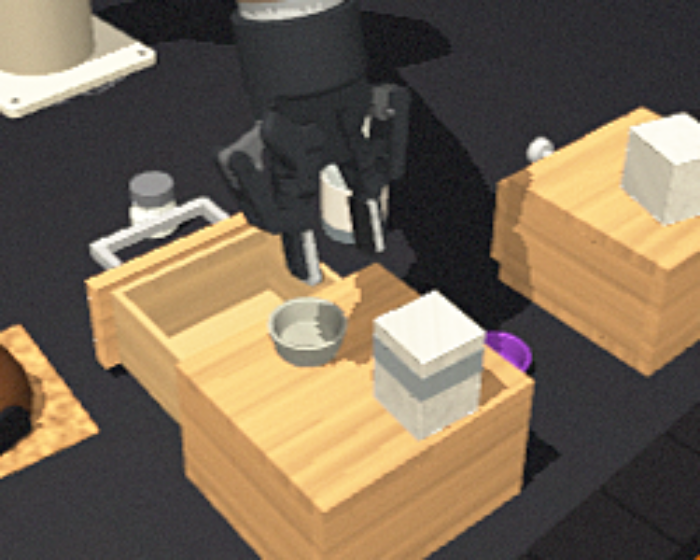

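```bash
python3 go.py .714 -.183 .15 86.2; python3 -m inch '[[0,-0.05,0.45,0,0,0,0],[0,-0.05,0.45,0,0,0,0],[0,-0.05,0.45,0,0,0,0],[0,-0.1,0.3,0,0,0,0],[0,-0.1,0.3,0,0,0,0],[0,0,0,0,0,0,0],[0,0,0,0,0,0,0],[0,0,0,0,0,0,0]]'
python3 go.py .714 -.183 .115 86.2
python3 - <<'E'
from h import *
im,d,c=grab('scene'); cv2.imwrite('pics/s6.png',cv2.resize(im[150:350,150:400],None,fx=2.8,fy=2.8))
c=bot.get_calibration('wrist'); im,d=bot.camera('wrist');cv2.imwrite('pics/w6.png',im)
E
```

```text
t 17.55 pos [ 0.709  -0.1822  0.2004] yaw 86.23 zaxis [ 0.26  -0.019 -0.965] F [ 0.   0.3 -0.5] w 0.0427 q [-0.27  0.52  0.3   1.09  0.05 -0.2 ]
shift units (total) [-0.02 -0.33  2.  ] turn units [0.0841 0.0005 0.0002]
clock: 18.35
eef_pos: [0.714, -0.1826, 0.1513]
tool_rot: [0.723, 0.678, 0.09, 0.097]
ft_force: [-0.3, -0.1, -0.8]
grip_width: 0.043
t 18.35 pos [ 0.714  -0.1826  0.1513] yaw 86.24 zaxis [ 0.261 -0.019 -0.965] F [-0.3 -0.1 -0.8] w 0.043 q [-0.27  0.55  0.23  0.98  0.05 -0.2 ]
shift units (total) [-0.01 -0.38  1.4 ] turn units [0.0844 0.0006 0.0003]
```

View pics/s6.png

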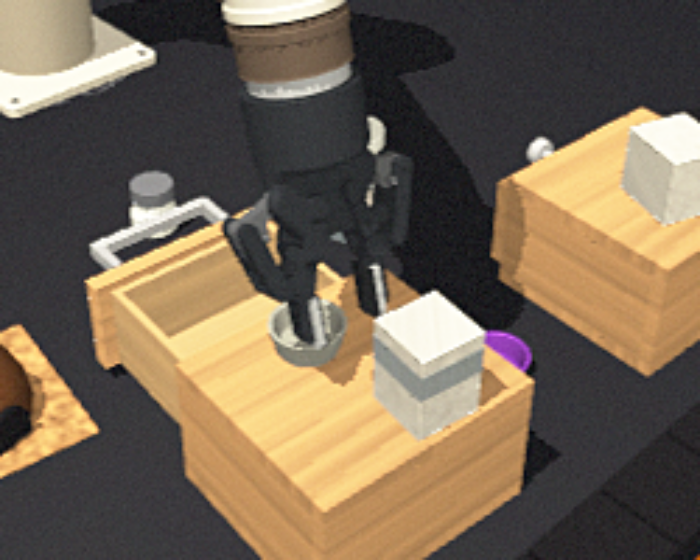

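View pics/w6.png

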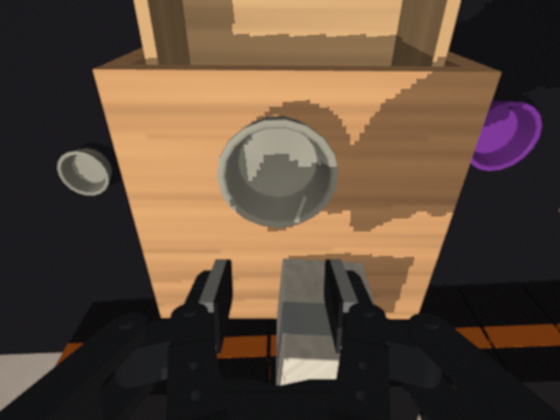

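```bash
python3 - <<'E'
from h import *
c=bot.get_calibration('wrist')
print('carton top front edge',ray(c,285,262,.178),ray(c,322,262,.178),'dish rim back/front/left/right',ray(c,277,228,.132)[:2],ray(c,278,118,.132)[:2],ray(c,218,172,.132)[:2],ray(c,337,172,.132)[:2])
o=np.array([.714,-.1826,.1513]); print('tcp px',proj(c,o))
E
```

```text
carton top front edge [ 0.68149425 -0.17763513  0.178     ] [ 0.68233486 -0.1645893   0.178     ] dish rim back/front/left/right [ 0.70037674 -0.1819423 ] [ 0.64480413 -0.17776965] [ 0.66760171 -0.20619762] [ 0.67106978 -0.15305552]
tcp px [277.38781765 275.62570889]
```

```bash
python3 - <<'E'
from h import *
c=bot.get_calibration('wrist'); im=cv2.imread('pics/w6.png')
print(-np.array(c['R']).T@np.array(c['t']))
for r in (260,262):print(ray(c,285,r,.11),ray(c,325,r,.11))
cv2.imwrite('pics/w6c.png',cv2.resize(im[230:400,160:420],None,fx=3,fy=3))
z=np.load('top0.npz');c0={k:z[k] for k in ['vfov','cx','cy','R','t']}
for p in [(322,131),(342,132),(323,125),(344,126)]: print(p,ray(c0,*p,.11),back(c0,*p,z['d'][p[1],p[0]]))
E
```

```text
[ 0.59992641 -0.17456444  0.26807725]
[ 0.7414267  -0.17986315  0.11      ] [ 0.74301518 -0.15521902  0.11      ]
[ 0.74307043 -0.17995322  0.11      ] [ 0.74466519 -0.1552033   0.11      ]
(322, 131) [ 0.74334101 -0.13780974  0.11      ] [ 0.7435702  -0.13787639  0.10937213]
(342, 132) [ 0.739126   -0.18786741  0.11      ] [ 0.73735929 -0.18711306  0.11489412]
(323, 125) [ 0.75911105 -0.14102754  0.11      ] [ 0.74595532 -0.13724696  0.14460749]
(344, 126) [ 0.75478826 -0.1937159   0.11      ] [ 0.7543415  -0.1935261   0.11118819]
```

View pics/w6c.png

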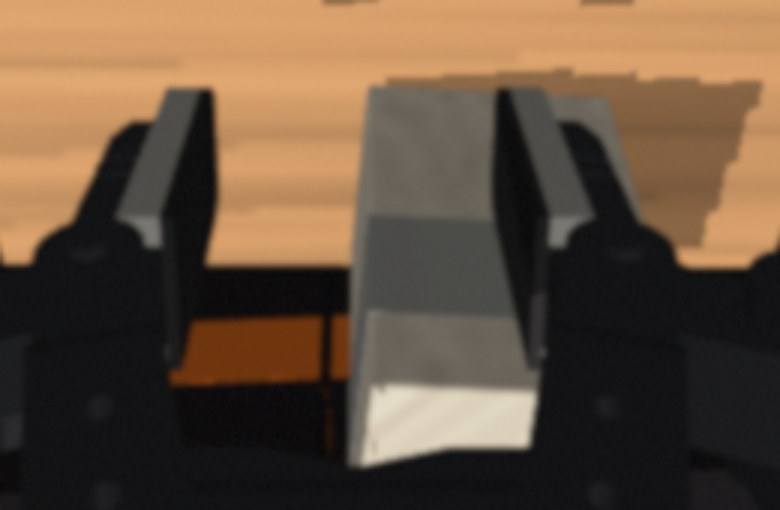

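The carton's front is at x ≈ 0.742 and the finger backs stay at ≈ 0.725, so the way down is clear.

```bash
python3 -m inch '[[0,-0.07,0.25,0,0,0,0],[0,-0.07,0.27,0,0,0,0],[0,-0.07,0.27,0,0,0,0],[0,-0.07,0.27,0,0,0,0],[0,-0.05,0.2,0,0,0,0],[0,0,0,0,0,0,0],[0,0,0,0,0,0,0],[0,0,0,0,0,0,0]]'
python3 go.py .604 -.1753 .116 86.2
```

```text
clock: 19.25
eef_pos: [0.7141, -0.1826, 0.1185]
tool_rot: [0.723, 0.678, 0.09, 0.097]
ft_force: [0.6, 0.5, -0.6]
grip_width: 0.0426
t 19.25 pos [ 0.7141 -0.1826  0.1185] yaw 86.24 zaxis [ 0.261 -0.019 -0.965] F [ 0.6  0.5 -0.6] w 0.0426 q [-0.27  0.58  0.18  0.91  0.05 -0.2 ]
shift units (total) [ 0.   -4.29 -1.06] turn units [0.0843 0.0005 0.0003]
```

```bash
python3 -m inch '[[0,-0.2,-0.05,0,0,0,0],[0,-0.2,-0.05,0,0,0,0],[0,-0.2,-0.05,0,0,0,0],[0,-0.2,-0.05,0,0,0,0],[0,-0.2,-0.05,0,0,0,0],[0,-0.2,-0.05,0,0,0,0],[0,-0.2,-0.05,0,0,0,0],[0,-0.2,-0.05,0,0,0,0]]'
python3 - <<'E'
from h import *
im,d,c=grab('scene'); cv2.imwrite('pics/s7.png',cv2.resize(im[150:350,150:400],None,fx=2.8,fy=2.8))
E
python3 go.py .604 -.1753 .118 86.2
```

```text
clock: 20.05
eef_pos: [0.6727, -0.1798, 0.1178]
tool_rot: [0.723, 0.678, 0.09, 0.097]
ft_force: [1.7, -0.8, 0.4]
grip_width: 0.0428
t 20.1 pos [ 0.6719 -0.1798  0.1176] yaw 86.24 zaxis [ 0.26  -0.019 -0.965] F [0.6 0.3 1.4] w 0.0425 q [-0.29  0.5   0.05  0.86  0.06 -0.21]
shift units (total) [ 0.   -2.62 -0.72] turn units [0.0841 0.0005 0.0003]
```

View pics/s7.png

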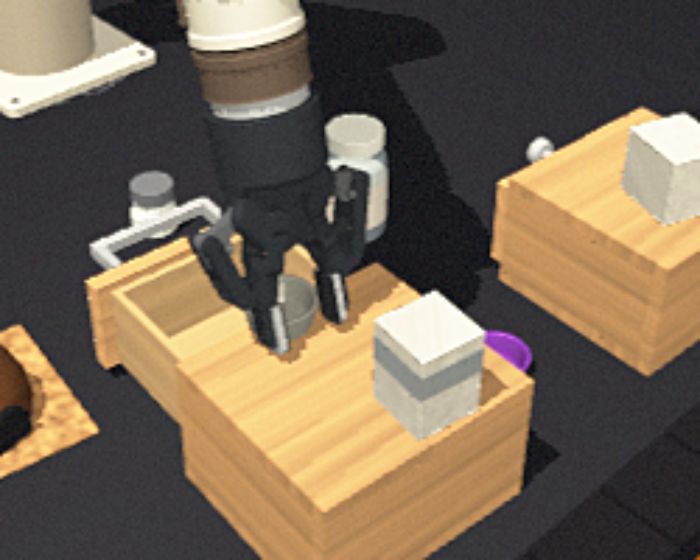

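```bash
python3 -m inch '[[0,-0.3,-0.08,0,0,0,0],[0,-0.3,-0.08,0,0,0,0],[0,-0.3,-0.08,0,0,0,0],[0,-0.3,-0.08,0,0,0,0],[0,-0.3,-0.08,0,0,0,0],[0,-0.3,-0.08,0,0,0,0],[0,-0.3,-0.08,0,0,0,0],[0,-0.3,-0.08,0,0,0,0]]'
python3 - <<'E'
from h import *
im,d,c=grab('scene'); cv2.imwrite('pics/s8.png',cv2.resize(im[150:350,150:400],None,fx=2.8,fy=2.8))
E
python3 go.py .58 -.1753 .118 86.2
```

```text
clock: 20.9
eef_pos: [0.6097, -0.1756, 0.1166]
tool_rot: [0.724, 0.678, 0.089, 0.096]
ft_force: [-0.1, 0.8, 0.4]
grip_width: 0.0426
t 20.95 pos [ 0.6084 -0.1755  0.1164] yaw 86.22 zaxis [ 0.258 -0.018 -0.966] F [-1.4  1.  -0.6] w 0.0427 q [-0.31  0.39 -0.13  0.79  0.06 -0.24]
shift units (total) [-0.07 -1.08 -0.35] turn units [0.0833 0.0004 0.0002]
```

View pics/s8.png

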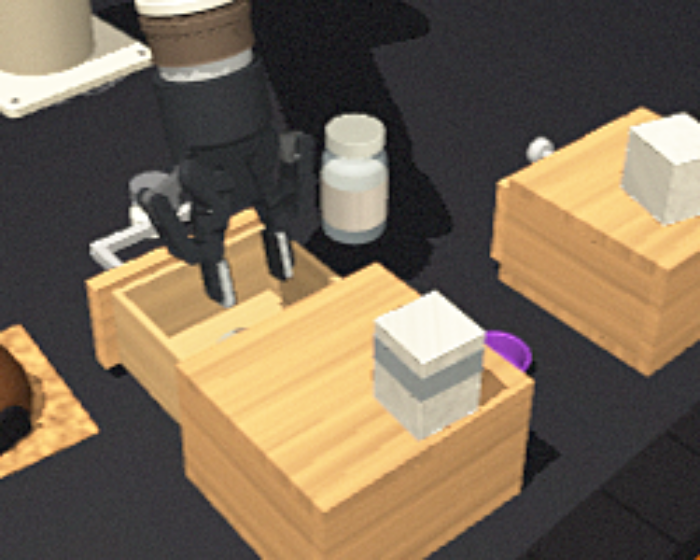

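The dish has dropped into the drawer. I rise, take out the tilt, close the fingers and move back in front of the bar.

```bash
python3 -m inch '[[0,-0.2,-1,0,0,0,0],[0,-0.2,-1,0,0,0,0],[0,-0.2,-1,0.0415,0,0,0.5],[0,-0.4,-0.5,0.0415,0,0,1],[0,-1,0,0,0,0,1],[0,-1,0,0,0,0,1],[0,-1,0,0,0,0,1],[0,-1,0,0,0,0,1]]'
python3 go.py .39 -.153 .2 86.2
python3 - <<'E'
from h import *
c=bot.get_calibration('wrist'); im,d=bot.camera('wrist'); cv2.imwrite('pics/w9.png',im); np.savez('w9.npz',im=im,d=d,**{k:np.array(v) for k,v in c.items()})
im,d,c=grab('scene'); cv2.imwrite('pics/s9.png',cv2.resize(im[130:370,60:380],None,fx=2.4,fy=2.4))
E
```

```text
clock: 21.75
eef_pos: [0.4656, -0.1661, 0.1926]
tool_rot: [0.73, 0.684, 0.004, 0.005]
ft_force: [0.5, -0.4, 1.0]
grip_width: 0.0003
t 21.75 pos [ 0.4656 -0.1661  0.1926] yaw 86.25 zaxis [ 0.013 -0.002 -1.   ] F [ 0.5 -0.4  1. ] w 0.0003 q [-0.34  0.24 -0.1   1.22  0.   -0.28]
shift units (total) [ 0.32 -3.05 -0.34] turn units [0.0042 0.0004 0.0003]
```

View pics/w9.png

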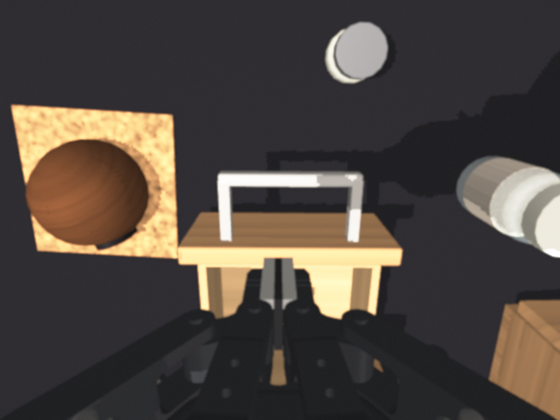

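View pics/s9.png

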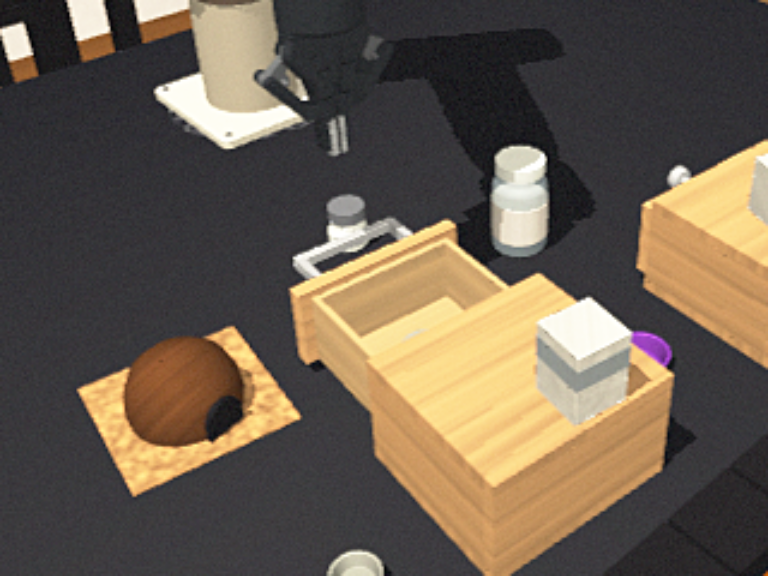

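The wrist and scene views show the drawer still at its stop, a sliver of the dish low inside it at (412,333) in the scene crop, and the hide on the mat.

```bash
python3 -m inch '[[0.06,-0.6,0,0.004,0,0,1],[0.06,-0.6,0,0,0,0,1],[0.06,-0.6,0,0,0,0,1],[0.06,-0.6,0,0,0,0,1],[0.06,-0.3,0,0,0,0,1],[0,0,0,0,0,0,1],[0,0,0,0,0,0,1],[0,0,0,0,0,0,1]]'
python3 - <<'E'
from h import *
im,d,c=grab('top'); cv2.imwrite('pics/t10.png',im); cv2.imwrite('pics/t10c.png',cv2.resize(im[90:290,270:450],None,fx=3,fy=3))
E
python3 go.py .397 -.154 .06 86.2
```

```text
clock: 22.65
eef_pos: [0.4003, -0.1544, 0.1928]
tool_rot: [0.73, 0.684, -0.0, 0.001]
ft_force: [0.2, -0.0, -0.8]
grip_width: -0.0002
t 22.7 pos [ 0.4002 -0.1544  0.1927] yaw 86.25 zaxis [ 0.001 -0.002 -1.   ] F [ 0.7 -0.2  0.1] w -0.0001 q [-0.37  0.12 -0.24  1.2  -0.   -0.3 ]
shift units (total) [ 0.02 -0.14  5.31] turn units [0.0004 0.0005 0.0003]
```

View pics/t10c.png

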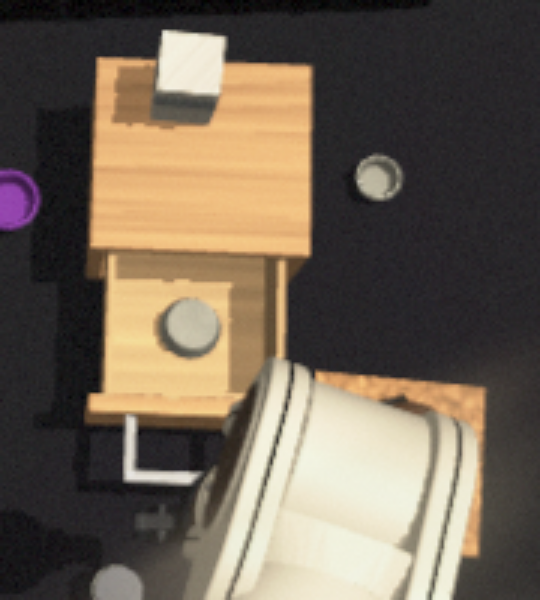

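The dish lies flat in the middle of the drawer, apparently overturned, at (191,327) in the crop. I lower in front of the bar and push shut.

```bash
python3 -m inch '[[0,-0.1,0.8,0,0,0,1],[0,0,0.8,0,0,0,1],[0,0,0.8,0,0,0,1],[0,0,0.8,0,0,0,1],[0,0,0.8,0,0,0,1],[0,0,0.8,0,0,0,1],[0,0,0.5,0,0,0,1],[0,0,0,0,0,0,1]]'
python3 go.py .562 -.165 .06 86.2
python3 -m inch '[[0,0.4,0,0,0,0,1],[0,0.4,0,0,0,0,1],[0,0.3,0,0,0,0,1],[0,0.3,0,0,0,0,1],[0,0.4,0,0,0,0,1],[0,0.4,0,0,0,0,1],[0,0.4,0,0,0,0,1],[0,0.4,0,0,0,0,1]]'
python3 go.py .551 -.1645 .06 86.2
```

```text
clock: 23.5
eef_pos: [0.396, -0.1538, 0.0584]
tool_rot: [0.73, 0.684, -0.001, -0.001]
ft_force: [-0.7, 0.1, 0.1]
grip_width: -0.0002
t 23.5 pos [ 0.396  -0.1538  0.0584] yaw 86.24 zaxis [-0.003 -0.    -1.   ] F [-0.7  0.1  0.1] w -0.0002 q [-0.37  0.26 -0.46  0.85 -0.   -0.3 ]
shift units (total) [-0.01  6.66 -0.08] turn units [-0.0009  0.0001  0.0002]
clock: 24.3
eef_pos: [0.4728, -0.1593, 0.0603]
tool_rot: [0.73, 0.683, -0.0, 0.001]
ft_force: [-2.1, -0.7, 0.9]
grip_width: -0.0003
t 24.3 pos [ 0.4728 -0.1593  0.0603] yaw 86.23 zaxis [ 0.001 -0.002 -1.   ] F [-2.1 -0.7  0.9] w -0.0003 q [-0.32  0.38 -0.28  0.91 -0.   -0.26]
shift units (total) [-0.    3.13  0.01] turn units [0.0003 0.0005 0.0002]
```

```bash
python3 -m inch '[[0,0.4,0,0,0,0,1],[0,0.4,0,0,0,0,1],[0,0.4,0,0,0,0,1],[0,0.4,0,0,0,0,1],[0,0.4,0,0,0,0,1],[0,0.3,0,0,0,0,1],[0,0.2,0,0,0,0,1],[0,0.2,0,0,0,0,1]]'
python3 go.py .552 -.1645 .06 86.2
python3 -m inch '[[0,0.1,0,0,0,0,1],[0,0.1,0,0,0,0,1],[0,0.1,0,0,0,0,1],[0,0.1,0,0,0,0,1],[0,0.1,0,0,0,0,1],[0,0.05,0,0,0,0,1],[0,0,0,0,0,0,1],[0,0,0,0,0,0,1]]'
python3 go.py .552 -.1645 .06 86.2
```

```text
clock: 25.1
eef_pos: [0.5397, -0.1636, 0.0603]
tool_rot: [0.73, 0.684, -0.0, 0.001]
ft_force: [-2.1, 0.3, 0.5]
grip_width: 0.0002
t 25.1 pos [ 0.5397 -0.1636  0.0603] yaw 86.24 zaxis [ 0.001 -0.001 -1.   ] F [-2.1  0.3  0.5] w 0.0002 q [-0.29  0.49 -0.09  0.98 -0.   -0.23]
shift units (total) [-0.    0.49  0.01] turn units [0.0002 0.0004 0.0002]
clock: 25.9
eef_pos: [0.5512, -0.1643, 0.0603]
tool_rot: [0.73, 0.683, -0.001, -0.001]
ft_force: [-5.7, 0.7, 4.3]
grip_width: -0.0003
t 25.9 pos [ 0.5512 -0.1643  0.0603] yaw 86.22 zaxis [-0.003 -0.001 -1.   ] F [-5.7  0.7  4.3] w -0.0003 q [-0.29  0.51 -0.06  1.   -0.   -0.22]
shift units (total) [-0.    0.03  0.01] turn units [-0.0008  0.0004  0.0001]
```

```bash
python3 -m inch '[[0,0.1,0,0,0,0,1],[0,0.1,0,0,0,0,1],[0,0,0,0,0,0,1],[0,0,0,0,0,0,1],[0,0,0,0,0,0,1],[0,0,0,0,0,0,1],[0,0,0,0,0,0,1],[0,0,0,0,0,0,1]]'
python3 go.py .552 -.1645 .06 86.2
```

```text
clock: 26.7
eef_pos: [0.5512, -0.1643, 0.0602]
tool_rot: [0.73, 0.683, -0.005, -0.004]
ft_force: [-17.6, 1.2, 13.7]
grip_width: 0.0002
t 26.7 pos [ 0.5512 -0.1643  0.0602] yaw 86.18 zaxis [-0.012 -0.    -1.   ] F [-17.6   1.2  13.7] w 0.0002 q [-0.29  0.52 -0.05  1.01 -0.   -0.22]
shift units (total) [-0.01  0.03  0.01] turn units [-0.0038  0.0004 -0.0001]
```

The drawer is against its end: the push rises with no motion, and the position matches the predicted 0.5515. I back off and clear the view.

```bash
python3 -m inch '[[0,-0.6,0,0,0,0,1],[0,-1,0,0,0,0,1],[0,-1,0,0,0,0,1],[0,0,-1,0,0,0,1],[0,0,-1,0,0,0,1],[0,0,-1,0,0,0,1],[0,0,-1,0,0,0,1],[0,0,-1,0,0,0,1]]'
python3 -m inch '[[1,0,-1,0,0,0,1],[1,-0.5,0,0,0,0,1],[1,-0.5,0,0,0,0,1],[1,-0.5,0,0,0,0,1],[1,-0.5,0,0,0,0,1],[1,0,0,0,0,0,1],[1,0,0,0,0,0,1],[1,0,0,0,0,0,1]]'
python3 -m inch '[[1,0,0,0,0,0,1],[1,0,0,0,0,0,1],[1,0,0,0,0,0,1],[1,0,0,0,0,0,1],[1,0,0,0,0,0,1],[1,0,0,0,0,0,1],[0,0,0,0,0,0,1],[0,0,0,0,0,0,1]]'
python3 go.py
python3 - <<'E'
from h import *
im,d,c=grab('top'); cv2.imwrite('pics/tf.png',im)
hsv=cv2.cvtColor(im,cv2.COLOR_BGR2HSV)
u,v=np.meshgrid(np.arange(560),np.arange(420));F=f(c)
X=(np.stack([(u-c['cx'])/F*d,(v-c['cy'])/F*d,d],-1)-np.array(c['t']))@np.array(c['R']);Z=X[...,2]
roi=np.zeros(d.shape,bool);roi[205:290,362:445]=1
m=roi&(hsv[...,0]<17)&(hsv[...,1]>120)&(hsv[...,2]<190)&(hsv[...,2]>30)
mm=cv2.morphologyEx(m.astype(np.uint8),cv2.MORPH_OPEN,np.ones((3,3)));cs,_=cv2.findContours(mm,0,1);k=max(cs,key=cv2.contourArea)[:,0]
print('hide',cv2.minEnclosingCircle(np.array([ray(c,a,b,.02)[:2]*1000 for a,b in k],np.float32)))
q=X[roi&(Z>.012)&(Z<.08)];print('hide depth mid',((np.percentile(q,1,axis=0)+np.percentile(q,99,axis=0))/2).round(4),'cap',q[q[:,2]>.055].mean(0))
b=np.zeros(d.shape,bool);b[196:212,305:365]=1;q=X[b&(hsv[...,1]<60)&(hsv[...,2]>130)&(Z>.06)&(Z<.095)];print('bar',np.median(q,0))
z=np.load('top0.npz');X0=np.load('topX.npy')
for n,(a,b2,e,g),zl in [('jar',(235,272,220,258),(.1,.12)),('tub',(298,322,275,300),(.04,.06)),('carton',(318,348,98,135),(.165,.185)),('bulb',(160,222,104,152),(.155,.18))]:
    o=[]
    for Q in (X0,X):
        q=Q[e:g,a:b2].reshape(-1,3);q=q[(q[:,2]>zl[0])&(q[:,2]<zl[1])];o.append(np.median(q,0).round(4))
    print(n,*o)
im,d,c=grab('scene'); cv2.imwrite('pics/sf.png',im)
E
```

```text
clock: 27.5
eef_pos: [0.4937, -0.1603, 0.1868]
tool_rot: [0.73, 0.684, 0.0, 0.001]
ft_force: [1.1, -0.2, -0.0]
grip_width: -0.0005
clock: 28.3
eef_pos: [0.4568, 0.0438, 0.2105]
tool_rot: [0.73, 0.684, 0.001, 0.001]
ft_force: [0.7, 0.3, -0.4]
grip_width: -0.0001
clock: 29.1
eef_pos: [0.4663, 0.1926, 0.2098]
tool_rot: [0.729, 0.684, -0.0, 0.001]
ft_force: [0.4, 0.3, -1.0]
grip_width: -0.0003
t 29.1 pos [0.4663 0.1926 0.2098] yaw 86.31 zaxis [ 0.001 -0.001 -1.   ] F [ 0.4  0.3 -1. ] w -0.0003 q [ 0.39  0.26 -0.03  1.28 -0.    0.46]
hide ((466.6072082519531, -340.9268798828125), 60.47550582885742)
hide depth mid [ 0.4658 -0.3425  0.0404] cap [ 0.46499234 -0.34478381  0.06050513]
bar [ 0.56795085 -0.16507098  0.08423115]
jar [0.4857 0.0427 0.1107] [0.4859 0.0428 0.1107]
tub [ 0.3596 -0.0936  0.0502] [ 0.3596 -0.0934  0.0508]
carton [ 0.7667 -0.1579  0.1784] [ 0.7659 -0.1585  0.1784]
bulb [0.7472 0.1837 0.1708] [0.7467 0.1843 0.1708]
```

View pics/tf.png

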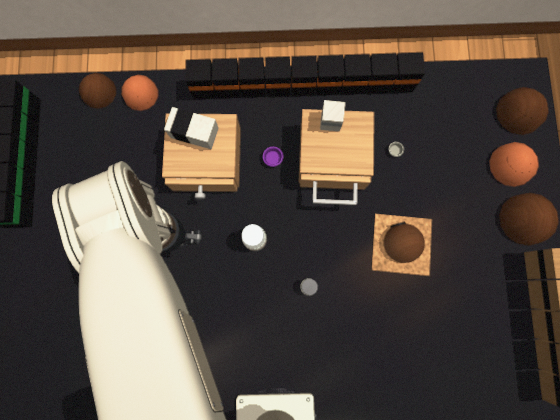

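View pics/sf.png

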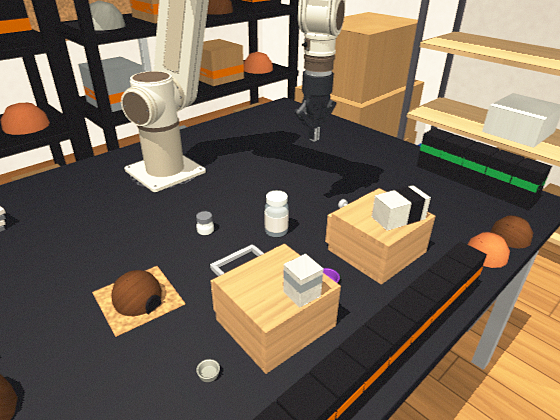

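The top view shows the hide in the middle of the mat at (404,242), the bar drawer shut, and everything else in place. The arm touches nothing, so I hand the job in.

```bash
python3 -c "
from workcell import bot
print(bot.job_done())"
```

```text
the job is handed in; nothing more can be done
None
```

The job is done and handed in at about 29 s. I slid the hide upright onto the mat and pulled the bar drawer to its stop. Then I swept the grey dish off the top into the drawer and pushed it shut.

**Last checks:**
- **Hide:** it ended within about 4 mm of the mat's centre. I measured it at roughly (0.465, -0.343), with the mat at (0.463, -0.346). One outline fit came out too large (60 mm radius, real 52 mm) and gave about 6 mm off.
- **Drawer:** it is shut against its end. The bar's x of 0.568 matches the shut position I worked out, and pushing harder moved it no further.
- **Left alone:** the jar, tub and both card boxes are within 1 mm of where they started. The knob drawer looks untouched.
- **Dish:** in the open drawer it lay flat on the floor, apparently upside down after the drop. With the drawer shut it can't be seen any more.

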